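Hang a glaze test tile on the free hook of the sample carousel

ROBOT

A 6-joint arm with a two-finger parallel gripper is mounted at the origin on the work surface; the furniture and walls round the work are solid. World frame = base frame: x ahead of the robot, y to its left, z up, the work surface at z = 0. Lengths are in m, angles in degrees, forces in N, time in s.
With the tool pointing down it reaches from about 0.375 to 0.9 m from the base axis. Payload 3.1 kg.
Tool frame: the origin (TCP) lies on the centre line of the jaws, within the pads' length; the fingertips stand finger_overhang ahead of it and the grasp point (between the pads) lies 5 mm behind it (finger_overhang is the distance from the TCP to the fingertips, in m); z points along the fingers, y is the line along which they close (so a half turn about z gives the same grasp; the last joint's range is limited). The gripper opens to 87 mm and grips with 3 to 60 N. Pads are 19 mm wide; open, the fingers measure 117 mm over their backs; the gripper's body (75 mm by 190 mm) begins 51 mm behind the grasp point.
Start: joints at [59.444, 30.224, 82.088, -0, 67.689, -10.227], TCP at [0.217, 0.586, 0.237] pointing down, gripper open.
Joint ranges: [-176.69, 176.69], [-43.24, 126.21], [12.49, 139.97], [-82, 262], [0, 151.66], [-163.58, 163.58]. Speed limits (degrees/s): [159.86, 159.86, 180, 180, 180, 180].

INTERFACE

Orientations are given as a 3x3 rotation matrix whose columns are the frame's x, y, z axes.
In Python, from rig import read_state, capture, calibration, hand_in, finger_overhang gives the robot as it stands.
- The arm moves only by the tool send_rows, never from a script. Its argument "plan" is a list of rows, each a list of 5 numbers: the closure in counts, from 0 (fully open) to 255 (shut), then the shift along the tool's x, y, z in m, then the turn about the tool's z in rad. A call has 1 to 20 rows; each row shifts and turns the commanded pose from where the row before left it, along the tool's axes as they then stand; what a row does not reach is not made up. A row lasts 1/12 s, in which the tool goes at most 41.7 mm and 7.16 degrees, less where a joint would pass 70% of its speed; a pose out of reach is approached as far as the arm can. A call is refused whole if a number of a shift passes 0.0417 or a number of a turn 0.125, either way. A call with a gripper value outside its range is refused whole. The fingers move at their own pace and stop on an object; the grip force is fixed at half the most. Time passes only in rows, so rows that do not move let the fingers close. It gives the time, the measured TCP pose, the force, the opening and the grip force at its end, in the units of the state.
- read_state(): the state, without advancing time (a new reading comes with each control period).
- capture(name): name is "side" or "top" or "wrist"; returns (picture, depth): 420x560x3 uint8, blue, green, red; 420x560 float32, m along the optical axis (not along the pixel's ray), 0 where there is no reading.
- calibration(name): a dict with "fx", "fy", "cx", "cy" (pixels), "xyz" and "rotation" of the camera in the world. Camera axes: x right, y down, z forward; pixel columns grow to the right and rows downward; lengths in m; the calibration is good to about 2 mm. A picture is of the moment at which its call begins: read the wrist's pose just before it. calibration takes no time and is no camera call; for the wrist camera it gives the pose at the moment of the call.
- hand_in(): hands the job in; it is judged then, once.
The state is a dict: "time_s": time; "joint_positions": joint angles; "qvel": joint speeds; "tau": joint torques, N m; "position": TCP position; "tcp_rot": TCP orientation; "force": force on the tool from outside, world axes, zero at the start; "moment": the same for the moment, N m; "opening": opening from 0.0 (shut) to 1.0 (fully open); "grasp_force": force on a finger pad.
Only numpy, scipy, OpenCV 4.12 (cv2) and the standard library are available. Lean on these libraries where they do the work, as an engineer would, in place of code of your own. Each camera call takes 0.05 s, during which the arm holds its last target. There are 200 camera calls.

TASK

Turn the tile carousel to the stop that brings its one empty hook nearest to facing you, then take the tall glazed tile with the hole out of the wooden rack and hang it on that hook, pushed right in past the sprung keeper so that it hangs there by itself. The wire is bent down by use, no one knows how far, and the glaze chips easily, so feel for the hook, never force tile or carousel, and leave everything else where it is.

Things in the scene. Friction and masses are not known exactly. Their poses are not given: they have to be found in the camera images.
- stand: fixed grey round foot of the carousel, 170 mm across, 19 mm high, turned any way; origin at the centre of its underside on the worktop. The rotor turns about its z axis: a 22 mm post and a crown from which six wire hooks stick out like spokes; five carry tiles, one is empty. On the side of its -x axis a spring roller in a small dark housing presses on a six-sided cam under the rotor
- rotor (a joint): rotor angle q about the stand's z (rad, counterclockwise from above positive, endless): the empty hook points along the stand's -x axis turned by q. The cam holds the rotor at multiples of pi/3, to within about 0.07 rad; half way between it takes up to 0.7 Nm to push over, then the rotor draws itself into the next stop. Push the side of a wire with the fingertips
- crown (a point): centre of the crown on the rotor's axis, 205 mm above the worktop; its -x axis is the empty hook's direction. Crown 64 mm across, z = 190 to 216 mm, knob up to 225 mm. Wires 6 mm thick, straight, 60 degrees apart, run from 30 to 128 mm from the axis. The five hung tiles are like the loose one, 90 mm from the axis across their wires, tops at z about 230 mm, bottoms about 130 mm; they swing freely
- hook_root (a point): where the empty hook's wire leaves the crown, 30 mm from the axis, 205 mm above the worktop; axes as crown. From here the wire runs straight outward (-x), bent down by use in its vertical plane: made to rise by 0.30 rad, it now rises by anything from -0.04 to 0.24 rad, so its end lies between z = 201 and 229 mm. It is not bent sideways and does not yield to a finger's push
- hook_end (a point): where the end of the empty hook was before the wire was bent down: a point of the rotor, 128 mm from the axis, 234 mm above the worktop. The real end is 5 to 33 mm lower
- keeper_hinge (a point): hinge of the keeper on the next hook (pi/3 counterclockwise of the empty one), 126 mm from the axis; all six are alike: on top of the wire a sprung tongue 5 mm wide, 24 mm long slopes up inward to a free end 9 mm above the wire, 99 to 104 mm from the axis. A tile pushed inward along the wire presses it down level with the wire (3 to 8 N of push); once passed it springs up behind the tile
- keeper (a joint): the keeper on the empty hook (rad): 0 sprung up, about 0.37 pressed down level with the wire
- banding_wheel: grey cast banding wheel, 195 mm across, top at z = 102 mm with a flat red disc on it (112 mm), fixed, left of the carousel; origin at its foot; its y axis points straight ahead along the robot's x; leave it
- tile: the loose test tile, standing upright in one of the three slots of the wooden rack: 45 mm wide (its y), 8 mm thick (its x), 95 mm high (z up), red clay with the lower part glazed white, about 60 g; origin at the centre of its lower edge. Both faces alike
- tile_hole (a point): centre of the round 12 mm hole through the tile's thickness, 75 mm above its lower edge, 20 mm below its top edge, in the middle of its width
- tile_rack: wooden rack, 170 mm (x) by 70 mm (y) by 32 mm high, fixed, origin at the centre of its underside; three 11 mm slots along its y at x = -45, 0 and 45 mm, with their floor 12 mm above the worktop
- blank_0: a bare red clay tile without a hole, 45 x 8 mm, 70 mm high, standing in a slot of the rack; origin at the centre of its lower edge; leave it
- blank_1: a second bare clay tile like blank_0, in another slot; leave it
- glaze_jar: glass jar, 96 mm across, 153 mm high, at the back left; origin at its foot; leave it
- mug: ivory mug, 105 mm high, at the back right; origin at its foot; leave it
- sanding_block: dark sanding block, 53 x 87 x 28 mm, lying in front of the carousel; leave it
- wood_wedge: small wooden wedge, 22 mm high, behind the banding wheel; leave it
Mind the look-alikes: they are no part of the job. What is shaped like the tile but green is not meant.

How it is judged:
By the outcome, as a careful person would: the job done as asked, in the order asked, and still so for the second after the job is handed in, with the robot touching nothing.
It also fails if it takes over 67 s, if anything falls off the work surface, if the arm or the gripper's body presses on something with over 40 N, if the wrist force passes 120 N, or if a joint passes its speed limit or range.

## Working session

There is one attempt and no reset: what is moved stays moved. The work goes in short steps, Python scripts to look and compute and a tool call to move; the robot and the scene stay as the last step left them, time stands still between calls to the robot, and variables do not carry over. Pictures are saved under pics/ and viewed, at most 13 in all, crops included, and the job is handed in when it is done.

Besides the shell and the picture viewer there is one more tool, called after "Emit:" as name([rows], argument=value, ...), one row to a line, values as JSON. send_rows: Moves the arm, as the interface text tells. Its arguments: {"type":"object","properties":{"plan":{"type":"array","items":{"type":"array","items":{"type":"number"}}}},"required":["plan"]}

```bash
mkdir -p pics; ls; python3 - <<'E'
from rig import *
import cv2,numpy as np
s=read_state();print({k:np.round(v,3).tolist() for k,v in s.items()},finger_overhang)
for n in("side","top"):
    p,d=capture(n);cv2.imwrite(f"pics/{n}0.png",p);np.save(f"{n}0.npy",d)
    c=calibration(n);print(n,{k:np.round(v,3).tolist() for k,v in c.items()})
E
```

```text
pics
{'time_s': 0.0, 'joint_positions': [59.445, 30.278, 82.156, -0.0, 67.689, -10.227], 'qvel': [0.012, 0.017, -0.047, 0.002, 0.007, 0.018], 'tau': [0.001, -44.005, -17.659, 0.063, 0.058, -0.0], 'position': [0.217, 0.585, 0.236], 'tcp_rot': [[-0.938, 0.347, -0.001], [0.347, 0.938, -0.002], [0.0, -0.002, -1.0]], 'force': [-0.504, 0.011, -0.223], 'moment': [-0.035, 0.009, -0.014], 'grasp_force': 0.0, 'opening': 0.997} 0.014
side {'fx': 495.008, 'fy': 495.008, 'cx': 276.659, 'cy': 209.664, 'xyz': [0.287, -1.049, 0.826], 'rotation': [[0.963, -0.157, 0.22], [-0.27, -0.516, 0.813], [-0.014, -0.842, -0.539]]}
top {'fx': 537.226, 'fy': 537.226, 'cx': 280.652, 'cy': 217.949, 'xyz': [0.34, -0.045, 1.324], 'rotation': [[0.03, -0.983, 0.182], [-0.999, -0.035, -0.024], [0.03, -0.181, -0.983]]}
```

View pics/side0.png

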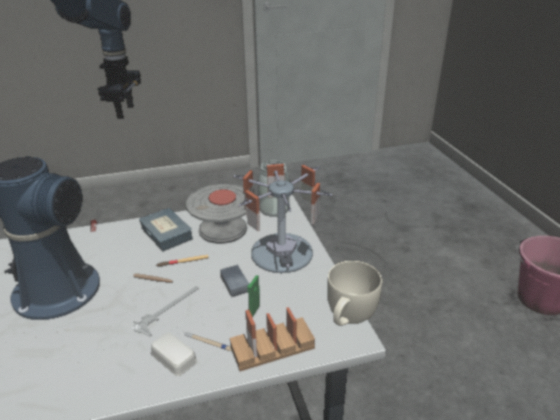

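View pics/top0.png

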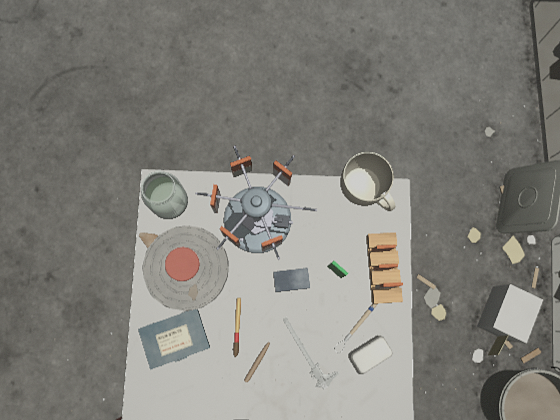

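Top view: the crown is at (257,203) with its empty hook ending at (315,209). The rack is on the right at (385,268), the sanding block at (291,279) and a green decoy tile at (338,269).
Tile candidates in the side view: tall one in the front slot at (251,325), blanks at (272,325) and (292,320), green one at (254,293), and the five hung tiles. I choose (251,325) and will check it in a crop.

```bash
cat > h.py <<'E'
from rig import *
import cv2,numpy as np
def cloud(n,d,c=None):
    c=c or calibration(n);v,u=np.mgrid[:d.shape[0],:d.shape[1]]
    P=np.stack([(u-c['cx'])/c['fx']*d,(v-c['cy'])/c['fy']*d,d],-1)@np.array(c['rotation']).T+np.array(c['xyz'])
    P[d==0]=np.nan;return P
def proj(n,X,c=None):
    c=c or calibration(n);q=(np.atleast_2d(X)-c['xyz'])@np.array(c['rotation']);return np.c_[c['fx']*q[:,0]/q[:,2]+c['cx'],c['fy']*q[:,1]/q[:,2]+c['cy'],q[:,2]]
E
python3 - <<'E'
from h import *
r3=lambda a:np.round(a,3).tolist()
a=cv2.imread('pics/side0.png');b=cv2.imread('pics/top0.png')
A=cv2.resize(a[270:370,220:340],None,fx=4,fy=4,interpolation=2)
B=cv2.resize(b[140:310,190:415],None,fx=3.5,fy=3.5,interpolation=2)
cv2.imwrite('pics/a.png',A);cv2.imwrite('pics/b.png',B)
P=cloud('top',np.load('top0.npy'))
for n,(u,v) in dict(knob=(257,201),hookend=(315,209),hookmid=(295,207),foot=(262,235),t0=(242,163),t1=(283,169),t2=(214,196),t3=(230,235),t4=(272,241)).items(): print(n,r3(P[v,u]))
# foot fit: z~19mm
m=(abs(P[...,2]-.019)<.006);v,u=np.nonzero(m);k=(u>215)&(u<300)&(v>175)&(v<258)
pts=np.c_[u[k],v[k]];h=cv2.convexHull(pts.astype(np.int32))[:,0];H=P[h[:,1],h[:,0]]
print('foot hull',r3(H))
# rack
m=(abs(P[...,2]-.032)<.006);v,u=np.nonzero(m);k=(u>355)&(u<412)&(v>225)&(v<310)
Q=P[v[k],u[k],:2].astype(np.float32);print('rack',cv2.minAreaRect(Q))
S=cloud('side',np.load('side0.npy'))
for x0 in range(0,1):
    m=(S[...,2]>.045)&(S[...,2]<.13);v,u=np.nonzero(m);k=(u>235)&(u<310)&(v>300)&(v<350)
    Q=S[v[k],u[k]];o=np.argsort(Q[:,0]);print(r3(Q[o][::12]))
E
```

```text
knob [0.577, -0.021, 0.223]
hookend [0.564, -0.143, 0.225]
hookmid [0.569, -0.101, 0.216]
foot [0.536, -0.032, 0.023]
t0 [0.658, 0.014, 0.226]
t1 [0.648, -0.073, 0.227]
t2 [0.584, 0.069, 0.226]
t3 [0.502, 0.032, 0.232]
t4 [0.494, -0.055, 0.225]
foot hull [[0.573, -0.104, 0.025], [0.554, -0.098, 0.017], [0.534, -0.089, 0.015], [0.529, -0.084, 0.015], [0.503, -0.053, 0.013], [0.498, -0.036, 0.013], [0.496, 0.001, 0.014], [0.503, 0.018, 0.015], [0.508, 0.023, 0.014], [0.552, 0.057, 0.014], [0.561, 0.063, 0.017], [0.581, 0.064, 0.016], [0.597, 0.062, 0.015], [0.612, 0.058, 0.014], [0.62, 0.053, 0.014], [0.633, 0.044, 0.016], [0.641, 0.037, 0.014], [0.652, 0.022, 0.013], [0.657, 0.01, 0.014], [0.66, -0.01, 0.017], [0.661, -0.03, 0.013], [0.656, -0.045, 0.016], [0.649, -0.06, 0.017], [0.642, -0.07, 0.014], [0.63, -0.083, 0.015], [0.605, -0.097, 0.014]]
rack ((0.4677009582519531, -0.33117353916168213), (0.1702270805835724, 0.07198194414377213), 4.811872482299805)
[[0.414, -0.317, 0.054], [0.415, -0.322, 0.051], [0.415, -0.322, 0.056], [0.415, -0.328, 0.048], [0.416, -0.326, 0.092], [0.416, 
[... 495 characters left out ...]
0.322, 0.052], [0.461, -0.323, 0.076], [0.461, -0.329, 0.067], [0.462, -0.335, 0.071], [0.462, -0.349, 0.064], [0.462, -0.34, 0.063], [0.463, -0.316, 0.083], [0.464, -0.352, 0.078], [0.464, -0.31, 0.08], [0.465, -0.351, 0.048], [0.466, -0.343, 0.083], [0.467, -0.347, 0.083], [0.468, -0.349, 0.048], [0.47, -0.352, 0.061], [0.504, -0.31, 0.078], [0.505, -0.314, 0.046], [0.505, -0.32, 0.075], [0.506, -0.326, 0.075], [0.506, -0.31, 0.082], [0.506, -0.33, 0.064], [0.507, -0.329, 0.069], [0.507, -0.328, 0.056], [0.507, -0.341, 0.066], [0.508, -0.347, 0.05], [0.509, -0.323, 0.082], [0.51, -0.346, 0.079], [0.511, -0.345, 0.057], [0.512, -0.327, 0.082], [0.513, -0.345, 0.071], [0.515, -0.346, 0.045]]
```

View pics/a.png

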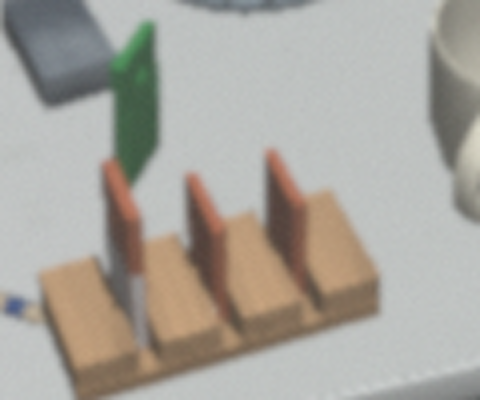

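View pics/b.png

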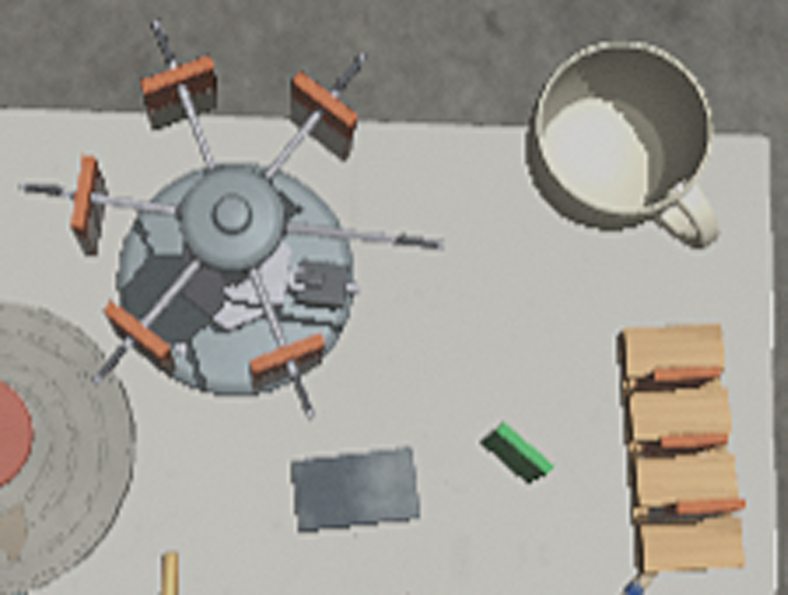

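The crop confirms it: the tall tile with the white lower part is in the slot nearest the robot at crop (125,250), full (251,325). The two bare blanks and the green tile are rejected. 

The axis is at (0.578,-0.021) and the hooks lie at about 24° mod 60°. The empty one is at -96° and the robot is at 178°, so the target is -156°, one stop clockwise.

I'll raise and turn the tool first, then go over the empty hook.

Emit:
send_rows([
  [180,0,0,-0.009,0.12],
  [180,0,0,-0.009,0.12],
  [180,0,0,-0.009,0.12],
  [180,0,0,-0.009,0.12],
  [180,0,0,-0.009,0.12],
  [180,0,0,-0.009,0.12],
  [180,0,0,-0.009,0.12],
  [180,0,0,-0.009,0.12],
  [180,0,0,-0.009,0.12],
  [180,0,0,-0.009,0.12],
  [180,0,0,-0.009,0.12],
])

```text
time_s: 1.02
position: [0.2169, 0.5857, 0.3353]
tcp_rot: [[0.11, 0.994, -0.001], [0.994, -0.11, -0.001], [-0.001, -0.001, -1.0]]
force: [-0.5, 0.5, 1.4]
opening: 0.313
grasp_force: 0.0
```

Emit:
send_rows([
  [180,-0.0335,0.021,0,0],
  [180,-0.0335,0.021,0,0],
  [180,-0.0335,0.021,0,0],
  [180,-0.0335,0.021,0,0],
  [180,-0.0335,0.021,0,0],
  [180,-0.0335,0.021,0,0],
  [180,-0.0335,0.021,0,0],
  [180,-0.0335,0.021,0,0],
  [180,-0.0335,0.021,0,0],
  [180,-0.0335,0.021,0,0],
  [180,-0.0335,0.021,0,0],
  [180,-0.0335,0.021,0,0],
  [180,-0.0335,0.021,0,0],
  [180,-0.0335,0.021,0,0],
  [180,-0.0335,0.021,0,0],
  [180,-0.0335,0.021,0,0],
  [180,-0.0335,0.021,0,0],
  [180,-0.0335,0.021,0,0],
  [180,-0.0335,0.021,0,0],
  [180,-0.0335,0.021,0,0],
])

```text
time_s: 2.68
position: [0.5654, -0.1258, 0.3351]
tcp_rot: [[0.104, 0.995, -0.001], [0.995, -0.104, 0.001], [0.0, -0.001, -1.0]]
force: [0.7, 0.4, -0.2]
opening: 0.293
grasp_force: 0.0
```

```bash
cat >> h.py <<'E'
def st(tgt=None):
    s=read_state();R=np.array(s['tcp_rot']);p=np.array(s['position'])
    print('t',round(s['time_s'],2),'p',np.round(p,4),'yaw_y',round(np.degrees(np.arctan2(R[1,1],R[0,1])),2),'z',np.round(R[:,2],3),'F',np.round(s['force'],2),'open',round(s['opening'],3),'g',round(s['grasp_force'],1),'j',np.round(s['joint_positions'],1))
    if tgt is not None: print('tool shift',np.round(R.T@(np.array(tgt)-p),4))
    return s
E
python3 - <<'E'
from h import *
st((.567,-.125,.215));c=calibration('wrist');print(c)
p,d=capture('wrist');cv2.imwrite('pics/w1.png',p);np.save('w1.npy',d);np.save('w1c.npy',c,allow_pickle=True)
E
```

```text
t 2.68 p [ 0.5654 -0.1258  0.3351] yaw_y -5.99 z [-0.001  0.001 -1.   ] F [ 0.71  0.4  -0.16] open 0.293 g 0.0 j [-23.6  21.1  81.5   0.   77.5 -17.6]
tool shift [0.0009 0.0016 0.1201]
{'fx': 351.64376352140215, 'fy': 351.64376352140215, 'cx': 282.11672265885795, 'cy': 213.72743351023524, 'xyz': array([ 0.57284517, -0.04598961,  0.48318095]), 'rotation': array([[ 9.94505793e-01, -1.00143478e-01, -3.04878809e-02],
       [-1.04681074e-01, -9.52267182e-01, -2.86756144e-01],
       [-3.15850912e-04,  2.88372151e-01, -9.57518356e-01]])}
```

```bash
python3 - <<'E'
from h import *
c=np.load('w1c.npy',allow_pickle=True).item();P=cloud('wrist',np.load('w1.npy'),c)
# wire points: near axis at -96deg
a=np.array([.578,-.021]);D=P[...,:2]-a;r=np.hypot(D[...,0],D[...,1]);th=np.degrees(np.arctan2(D[...,1],D[...,0]))
for k in range(6):
    t0=-96+60*k;dt=(th-t0+180)%360-180
    m=(r>.04)&(r<.125)&(abs(dt)<8)&(P[...,2]>.195)&(P[...,2]<.24)
    print(t0,m.sum(),np.round(np.median(dt[m&(r<.08)]) if m.any() else 0,2))
    if k==0:
        for lo in np.arange(.04,.13,.01):
            q=m&(r>lo)&(r<lo+.01);print(round(lo+.005,3),q.sum(),np.round(np.nanpercentile(P[q][:,2],[10,50,90]),4) if q.any() else '',np.round(np.median(dt[q]),2) if q.any() else '')
m=(P[...,2]>.219)&(P[...,2]<.229)&(r<.015);print('knob',P[m].mean(0),m.sum())
m=(P[...,2]>.212)&(P[...,2]<.229)&(r<.04);print('crown',cv2.minEnclosingCircle(P[m][:,:2].astype(np.float32)))
print(proj('wrist',[[.578,-.021,.22],[.567,-.125,.215]],c))
E
```

```text
-96 848 -1.17
0.045 109 [0.2084 0.2099 0.2113] -1.36
0.055 93 [0.2108 0.2117 0.2128] -1.2
0.065 102 [0.2119 0.2132 0.2147] -1.07
0.075 105 [0.2129 0.2146 0.2159] -1.39
0.085 104 [0.2149 0.2161 0.2172] -1.02
0.095 120 [0.2162 0.218  0.2266] -1.11
0.105 92 [0.2176 0.2255 0.227 ] -0.67
0.115 85 [0.2203 0.2235 0.2247] -0.95
0.125 38 [0.221 0.222 0.223] -0.9
-36 1518 1.56
24 1171 2.17
84 80 -0.1
144 1139 -2.71
204 1437 -3.29
knob [ 0.57766922 -0.01803995  0.22362368] 869
crown ((0.5777568221092224, -0.018106503412127495), 0.03273194283246994)
[[2.85844307e+02 6.97126011e+01 2.44677505e-01]
 [2.85314129e+02 2.11826549e+02 2.79623103e-01]]
```

View pics/w1.png

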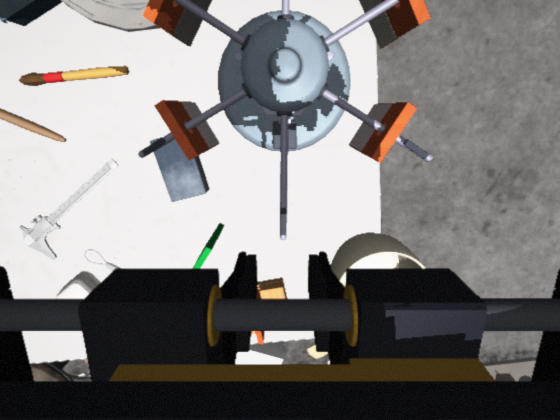

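The wrist view shows the crown at (287,66), axis (0.5777,-0.018), and the empty wire running straight down to (284,238). Its slope is about 0.155 rad, so the wire axis is at z≈0.214 at r=90 mm. The fingers straddle it, so I'll lower and turn the rotor gently.

Emit:
send_rows([
  [180,0,0,0.0152,0],
  [180,0,0,0.0152,0],
  [180,0,0,0.0152,0],
  [180,0,0,0.0152,0],
  [180,0,0,0.0152,0],
  [180,0,0,0.0152,0],
  [180,0,0,0.0152,0],
  [180,0,0,0.0152,0],
  [180,0,0,0,0],
])

```text
time_s: 3.48
position: [0.5628, -0.1228, 0.2106]
tcp_rot: [[0.104, 0.995, -0.007], [0.995, -0.104, 0.003], [0.002, -0.007, -1.0]]
force: [0.5, 0.3, -0.8]
opening: 0.299
grasp_force: 0.0
```

Emit:
send_rows([
  [180,0.0001,-0.0047,0,0.0436],
  [180,0.0001,-0.0047,0,0.0436],
  [180,0.0001,-0.0047,0,0.0436],
  [180,0.0001,-0.0047,0,0.0436],
  [180,0.0001,-0.0047,0,0.0436],
  [180,0.0001,-0.0047,0,0.0436],
  [180,0.0001,-0.0047,0,0.0436],
])

```text
time_s: 4.07
position: [0.5349, -0.1158, 0.2149]
tcp_rot: [[0.4, 0.916, 0.004], [0.916, -0.4, -0.001], [0.001, 0.004, -1.0]]
force: [2.8, 0.1, -1.2]
opening: 0.291
grasp_force: 1.5
```

Emit:
send_rows([
  [180,0.0001,-0.0047,0,0.0436],
  [180,0.0001,-0.0047,0,0.0436],
  [180,0.0001,-0.0047,0,0.0436],
])

```text
time_s: 4.32
position: [0.5233, -0.1097, 0.215]
tcp_rot: [[0.516, 0.856, 0.006], [0.856, -0.516, -0.002], [0.002, 0.006, -1.0]]
force: [4.7, -1.2, -3.1]
opening: 0.295
grasp_force: 2.3
```

Emit:
send_rows([
  [180,0.0001,-0.0047,0,0.0436],
  [180,0.0001,-0.0047,0,0.0436],
  [180,0.0001,-0.0047,0,0.0436],
  [180,0.0001,-0.0047,0,0.0436],
  [180,0.0001,-0.0047,0,0.0436],
])

```text
time_s: 4.73
position: [0.5027, -0.095, 0.2148]
tcp_rot: [[0.689, 0.725, 0.001], [0.725, -0.689, -0.001], [0.001, 0.001, -1.0]]
force: [0.1, 0.4, 0.2]
opening: 0.296
grasp_force: 0.0
```

Emit:
send_rows([
  [180,0.0001,-0.0047,0,0.0436],
  [180,0.0001,-0.0047,0,0.0436],
  [180,0.0001,-0.0047,0,0.0436],
  [180,0.0001,-0.0047,0,0.0436],
  [180,0.0001,-0.0047,0,0.0436],
  [180,0.0001,-0.0047,0,0.0436],
  [180,0.0001,-0.0047,0,0.0436],
  [180,0.0001,-0.0047,0,0.0436],
  [180,0.0001,-0.0047,0,0.0436],
  [180,0,0,0,0],
  [180,0,0,0,0],
  [180,0,0,0,0],
])

```text
time_s: 5.73
position: [0.4783, -0.0609, 0.2144]
tcp_rot: [[0.913, 0.409, 0.001], [0.409, -0.913, -0.0], [0.001, 0.001, -1.0]]
force: [0.4, 0.0, 0.1]
opening: 0.293
grasp_force: 0.0
```

```bash
cat > rot.py <<'E'
from h import *
st()
def rot(tag):
    c=calibration('wrist');p,d=capture('wrist');cv2.imwrite(f'pics/{tag}.png',p);P=cloud('wrist',d,c)
    a=np.array([.5777,-.018]);D=P[...,:2]-a;r=np.hypot(D[...,0],D[...,1]);th=np.degrees(np.arctan2(D[...,1],D[...,0]))
    m=(P[...,2]>.212)&(P[...,2]<.229)&(r<.04);print('crown',cv2.minEnclosingCircle(P[m][:,:2].astype(np.float32)))
    m=(r>.045)&(r<.12)&(P[...,2]>.195)&(P[...,2]<.24)
    dt=(th+156.8+180)%360-180;m&=(abs(dt)<20)
    for lo in np.arange(.045,.125,.01):
        q=m&(r>lo)&(r<lo+.01);
        if q.sum()>3:print(round(lo+.005,3),q.sum(),np.round(np.median(P[q][:,2]),4),np.round(np.median(dt[q]),2))
if __name__=='__main__':
    import sys;rot(sys.argv[1])
E
python3 rot.py w2
```

```text
t 5.73 p [ 0.4783 -0.0609  0.2144] yaw_y -65.86 z [ 0.001 -0.    -1.   ] F [0.4  0.02 0.13] open 0.293 g 0.0 j [-20.6  21.1 103.6  -0.   55.2  45.3]
crown ((0.5736239552497864, -0.019762450829148293), 0.03127430006861687)
0.05 324 0.2103 3.56
0.06 315 0.2118 3.54
0.07 307 0.2133 3.56
0.08 295 0.215 3.61
0.09 292 0.2164 3.63
0.1 2394 0.2235 3.61
0.11 317 0.22 3.24
0.12 39 0.2111 -6.46
```

The rotor settled at the next stop: the wire is at -153.2°, slope about 0.155, and no contact force. Next I'll lift and go to view the tile.

Emit:
send_rows([
  [180,0,0,-0.015,0],
  [180,0,0,-0.015,0],
  [180,0,0,-0.015,0],
  [180,0,0,-0.015,0],
  [180,0,0,-0.015,0],
  [180,0,0,-0.015,0],
  [180,0,0,-0.015,0],
  [180,0,0,-0.015,0],
  [40,0,0,0,0.1123],
  [40,0,0,0,0.1123],
  [40,0,0,0,0.1123],
])

```text
time_s: 6.7
position: [0.4781, -0.061, 0.3344]
tcp_rot: [[0.997, 0.078, 0.001], [0.078, -0.997, -0.0], [0.001, 0.0, -1.0]]
force: [0.4, -0.5, -0.6]
opening: 0.44
grasp_force: 0.0
```

Emit:
send_rows([
  [40,-0.0201,0.0298,0.0035,0],
  [40,-0.0201,0.0298,0.0035,0],
  [40,-0.0201,0.0298,0.0035,0],
  [40,-0.0201,0.0298,0.0035,0],
  [40,-0.0201,0.0298,0.0035,0],
  [40,-0.0201,0.0298,0.0035,0],
  [40,-0.0201,0.0298,0.0035,0],
  [40,-0.0201,0.0298,0.0035,0],
  [40,-0.0201,0.0298,0.0035,0],
  [40,0,0,0,0],
  [40,0,0,0,0],
])

```text
time_s: 7.62
position: [0.3191, -0.3448, 0.3022]
tcp_rot: [[0.997, 0.079, -0.0], [0.079, -0.997, 0.001], [-0.0, -0.001, -1.0]]
force: [0.4, 0.4, -0.4]
opening: 0.84
grasp_force: 0.0
```

```bash
python3 - <<'E'
from h import *
st()
c=calibration('wrist');p,d=capture('wrist');cv2.imwrite('pics/w3.png',p);P=cloud('wrist',d,c)
x,y,z=P[...,0],P[...,1],P[...,2]
for n,lo,hi,x0,x1 in(('tile',.100,.113,.39,.45),('b0',.076,.088,.44,.49),('b1',.076,.088,.485,.54),('rack',.027,.036,.35,.6)):
    m=(z>lo)&(z<hi)&(y<-.27)&(y>-.40)&(x>x0)&(x<x1);Q=P[m]
    if m.sum()>5:print(n,m.sum(),cv2.minAreaRect(Q[:,:2].astype(np.float32)),np.median(Q[:,2]),Q.min(0),Q.max(0))
E
```

```text
t 7.62 p [ 0.3191 -0.3448  0.3022] yaw_y -85.45 z [-0.     0.001 -1.   ] F [ 0.38  0.4  -0.39] open 0.84 g 0.0 j [-60.9  13.4  98.6   0.   68.   24.5]
tile 488 ((0.42096471786499023, -0.33291393518447876), (0.007901319302618504, 0.04436137527227402), 4.55055046081543) 0.10682552115686275 [ 0.41534458 -0.35531565  0.10264693] [ 0.42657958 -0.31063941  0.1089596 ]
b0 467 ((0.46584534645080566, -0.3281516134738922), (0.008329511620104313, 0.043834980577230453), 5.280140399932861) 0.08158180319227593 [ 0.46007754 -0.35032948  0.07632428] [ 0.47183895 -0.30631702  0.08403834]
rack 5810 ((0.4438585340976715, -0.33392101526260376), (0.12501831352710724, 0.07012491673231125), 4.9479193687438965) 0.03182329548151727 [ 0.37907114 -0.37358361  0.02700369] [ 0.50829468 -0.29420209  0.03551007]
```

View pics/w3.png

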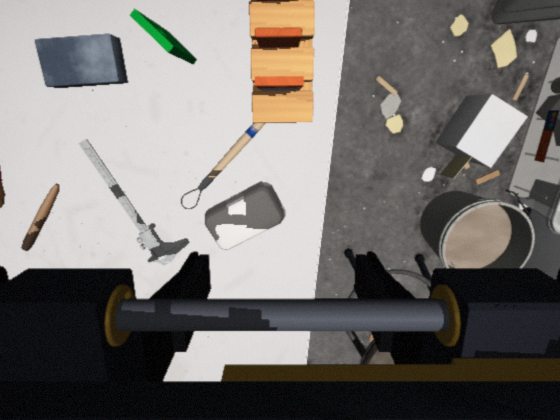

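The tile's top edge is at (278,81), so its top centre is (0.421,-0.333,0.107), yaw 4.6°, with a blank behind it at (278,33). I'll grasp it across its width at hole height.

Emit:
send_rows([
  [40,0.0256,-0.0009,0.02,0],
  [40,0.0256,-0.0009,0.02,0],
  [40,0.0256,-0.0009,0.02,0],
  [40,0.0256,-0.0009,0.02,0],
  [40,0,0,0,0],
  [40,0,0,0.0155,0],
  [40,0,0,0.0155,0],
  [40,0,0,0.0155,0],
  [40,0,0,0.0155,0],
  [40,0,0,0.0155,0],
  [40,0,0,0.0155,0],
  [40,0,0,0.0155,0],
  [40,0,0,0.0155,0],
  [40,0,0,0.0155,0],
  [40,0,0,0,0],
  [40,0,0,0,0],
])

```text
time_s: 9.0
position: [0.4218, -0.3297, 0.083]
tcp_rot: [[0.996, 0.085, -0.001], [0.085, -0.996, 0.001], [-0.001, -0.001, -1.0]]
force: [0.2, 0.5, 1.6]
opening: 0.841
grasp_force: 0.0
```

```bash
python3 -c "
from h import *
st((.421,-.333,.082))"
```

```text
t 9.0 p [ 0.4218 -0.3297  0.083 ] yaw_y -85.13 z [-0.001  0.001 -1.   ] F [0.2  0.47 1.65] open 0.841 g 0.0 j [-50.   36.9 102.    0.   41.2  35.1]
tool shift [-0.0011  0.0032  0.001 ]
```

Emit:
send_rows([
  [40,-0.001,0.003,0.001,0],
  [90,0,0,0,0],
  [110,0,0,0,0],
  [130,0,0,0,0],
  [200,0,0,0,0],
  [255,0,0,0,0],
  [255,0,0,0,0],
  [255,0,0,0,0],
])

```text
time_s: 9.67
position: [0.4211, -0.3341, 0.0822]
tcp_rot: [[0.997, 0.083, 0.0], [0.083, -0.997, -0.0], [0.0, 0.0, -1.0]]
force: [-0.5, 1.5, 1.9]
opening: 0.513
grasp_force: 30.0
```

```bash
python3 -c "
from h import *
st((.421,-.333,.082))"
```

```text
t 9.67 p [ 0.4211 -0.3341  0.0822] yaw_y -85.21 z [ 0. -0. -1.] F [-0.46  1.5   1.85] open 0.513 g 30.0 j [-50.3  37.  101.8  -0.   41.1  34.9]
tool shift [-0.     -0.0011  0.0002]
```

Tile gripped: opening 44.6 mm, force 30 N. Now lift, turn to face the hook, and stop short of it at r≈0.20 m to look.

Emit:
send_rows([
  [255,0,0,-0.008,0],
  [255,0,0,-0.014,0],
  [255,0,0,-0.02,0],
  [255,0,0,-0.02,0],
  [255,0,0,-0.02,0],
  [255,0,0,-0.02,0],
  [255,0,0,-0.02,0],
  [255,0,0,-0.02,0],
  [255,0,0,-0.011,0],
  [255,0,0,0,-0.096],
  [255,0,0,0,-0.096],
  [255,0,0,0,-0.096],
  [255,0,0,0,-0.096],
])

```text
time_s: 10.75
position: [0.4208, -0.3337, 0.2354]
tcp_rot: [[0.891, 0.455, -0.0], [0.455, -0.891, 0.0], [-0.0, -0.0, -1.0]]
force: [-0.0, 0.8, -0.6]
opening: 0.514
grasp_force: 30.0
```

Emit:
send_rows([
  [255,0.0103,-0.0264,0,0],
  [255,0.0103,-0.0264,0,0],
  [255,0.0103,-0.0264,0,0],
  [255,0.0103,-0.0264,0,0],
  [255,0.0103,-0.0264,0,0],
  [255,0.0103,-0.0264,0,0],
  [255,0.0103,-0.0264,0,0],
  [255,0.0103,-0.0264,0,0],
  [255,0,0,0,0],
  [255,0,0,0,0],
  [255,0,0,0,0],
])

```text
time_s: 11.67
position: [0.3999, -0.1088, 0.2354]
tcp_rot: [[0.892, 0.451, 0.001], [0.451, -0.892, -0.001], [0.001, 0.002, -1.0]]
force: [0.2, -0.1, 0.0]
opening: 0.515
grasp_force: 30.0
```

```bash
python3 rot.py w4; python3 - <<'E'
from h import *
# wire in tool frame + tile top in the side cam
s=read_state();R=np.array(s['tcp_rot']);p=np.array(s['position'])
c=calibration('wrist');_,d=capture('wrist');P=(cloud('wrist',d,c)-p)@R
m=(P[...,0]>.075)&(P[...,0]<.15)&(abs(P[...,1])<.015)&(-P[...,2]>-.045)&(-P[...,2]<.0)
for lo in np.arange(.07,.16,.01):
    q=m&(P[...,0]>lo)&(P[...,0]<lo+.01)
    if q.sum()>3:print(round(lo+.005,3),q.sum(),np.round([np.median(P[q][:,1]),-np.median(P[q][:,2])],4))
p,d=capture('side');cv2.imwrite('pics/s4.png',cv2.resize(p[140:290,170:370],None,fx=4,fy=4,interpolation=2))
E
```

```text
t 11.67 p [ 0.3999 -0.1088  0.2354] yaw_y -63.18 z [ 0.001 -0.001 -1.   ] F [ 0.23 -0.09  0.  ] open 0.515 g 30.0 j [-30.7  14.1 110.8  -0.   55.   32.5]
crown ((0.0, 0.0), 0.0)
0.08 298 0.215 3.7
0.09 319 0.2164 3.69
0.1 298 0.2183 3.67
0.11 333 0.2255 3.66
0.12 158 0.224 3.66
0.075 156 [-0.0012 -0.0126]
0.085 320 [-0.0012 -0.0109]
0.095 323 [-0.0012 -0.0091]
0.105 344 [-0.0014 -0.0183]
0.115 352 [-0.0012 -0.0198]
0.125 105 [-0.0016 -0.021 ]
```

View pics/w4.png

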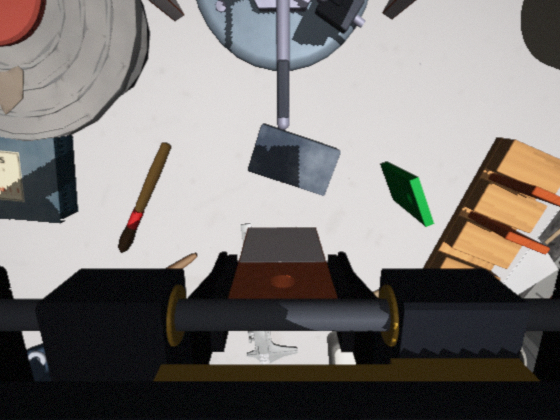

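Wrist view: the tile sits square between the fingers with its hole at (284,281), and the hook end is straight ahead at (283,125). I'll measure the hole relative to the wire in the same camera frame.

```bash
python3 - <<'E'
from h import *
s=read_state();R=np.array(s['tcp_rot']);p=np.array(s['position'])
c=calibration('wrist');im,d=capture('wrist');P=(cloud('wrist',d,c)-p)@R
b,g,r=[im[...,i].astype(int) for i in range(3)]
red=(r>g+20);box=np.zeros_like(red);box[255:300,225:345]=1;red&=box.astype(bool)
print('red hull',cv2.boundingRect(red.astype(np.uint8)))
for v,u in((235,284),(250,284),(265,260),(268,284),(268,310),(290,255),(290,315),(281,250),(281,320),(281,284)):print(v,u,im[v,u],np.round(P[v,u],4))
# hole: darker/brighter red blob
for v in range(270,296,2): print(v,r[v,262:310:2].tolist())
f=(abs(P[...,0])<.02)&(abs(P[...,1])<.021)&(P[...,2]<.07)&(P[...,2]>-.02);q=P[f];print(f.sum(),np.round(np.linalg.lstsq(np.c_[q[:,1:],np.ones(len(q))],q[:,0],rcond=None)[0],4))
E
```

```text
red hull (228, 261, 109, 38)
235 284 [70 69 70] [0.0051 0.     0.0524]
250 284 [71 69 75] [ 0.0047 -0.0001  0.0297]
265 260 [13 26 53] [ 0.0044 -0.0121  0.0114]
268 284 [ 9 20 54] [ 0.0041 -0.0002  0.0086]
268 310 [19 27 61] [0.0043 0.0124 0.0082]
290 255 [12 22 54] [ 0.0041 -0.0128 -0.013 ]
290 315 [16 31 60] [ 0.0044  0.0129 -0.0135]
281 250 [16 30 58] [ 0.0043 -0.0156 -0.0053]
281 320 [10 23 53] [ 0.0039  0.016  -0.0044]
281 284 [28 45 98] [ 0.0001 -0.0003  0.0027]
270 [51, 57, 59, 61, 59, 56, 58, 57, 59, 55, 56, 59, 56, 60, 60, 61, 61, 61, 60, 56, 59, 55, 57, 57]
272 [55, 55, 56, 59, 59, 57, 60, 61, 63, 62, 58, 56, 55, 55, 57, 59, 55, 58, 56, 59, 62, 57, 55, 56]
274 [56, 55, 61, 56, 59, 60, 59, 58, 64, 64, 63, 63, 64, 57, 59, 55, 56, 59, 56, 57, 59, 53, 56, 58]
276 [55, 54, 53, 57, 59, 59, 68, 74, 83, 93, 96, 96, 100, 89, 66, 60, 55, 58, 56, 61, 58, 58, 57, 56]
278 [57, 54, 58, 56, 62, 71, 81, 90, 90, 95, 94, 95, 94, 86, 77, 79, 58, 57, 58, 58, 58, 55, 56, 63]
280 [56, 58, 59, 60, 64, 74, 82, 84, 90, 91, 96, 96, 93, 91, 81, 82, 68, 58, 58, 54, 61, 57, 62, 56]
282 [62, 58, 61, 55, 63, 77, 83, 86, 93, 93, 93, 95, 89, 89, 82, 79, 67, 58, 60, 58, 62, 54, 61, 63]
284 [58, 56, 61, 60, 61, 74, 81, 92, 94, 94, 96, 91, 94, 89, 82, 77, 59, 59, 58, 58, 63, 59, 61, 57]
286 [56, 55, 57, 58, 56, 54, 65, 83, 93, 92, 95, 93, 85, 83, 68, 58, 55, 57, 60, 59, 61, 58, 62, 57]
288 [54, 60, 62, 56, 54, 54, 56, 60, 59, 61, 61, 64, 62, 59, 56, 57, 56, 58, 59, 60, 58, 62, 56, 58]
290 [60, 57, 56, 57, 57, 55, 60, 58, 54, 56, 59, 55, 56, 57, 59, 57, 61, 60, 58, 63, 61, 60, 61, 62]
292 [57, 59, 61, 58, 57, 55, 55, 59, 57, 58, 55, 54, 59, 59, 58, 61, 57, 57, 60, 65, 59, 62, 59, 63]
294 [58, 59, 59, 58, 59, 61, 58, 56, 56, 62, 60, 59, 53, 57, 60, 58, 55, 53, 56, 60, 58, 60, 57, 54]
5880 [0.0023 0.0107 0.0042]
```

The hole is 4.6 mm above the TCP and 0.6 mm off centre. The wire axis at its tip is 15.7 mm below the TCP with slope about 0.15, and 0.7 mm sideways. Approach to just short of the tip.

Emit:
send_rows([
  [255,0.01,-0.0007,0.0034,0],
  [255,0.01,0,0.0034,0],
  [255,0.01,0,0.0034,0],
  [255,0.01,0,0.0034,0],
  [255,0.01,0,0.0034,0],
  [255,0.01,0,0.0034,0],
  [255,0,0,0,0],
  [255,0,0,0,0],
  [255,0,0,0,0],
])

```text
time_s: 12.62
position: [0.4524, -0.0804, 0.2144]
tcp_rot: [[0.892, 0.451, -0.001], [0.451, -0.892, 0.0], [-0.001, -0.001, -1.0]]
force: [0.4, -0.0, -0.5]
opening: 0.511
grasp_force: 30.0
```

```bash
python3 - <<'E'
from h import *
s=st();R=np.array(s['tcp_rot']);p=np.array(s['position'])
c=calibration('wrist');im,d=capture('wrist');P=(cloud('wrist',d,c)-p)@R
m=(P[...,0]>.012)&(P[...,0]<.1)&(abs(P[...,1])<.015)&(-P[...,2]>-.045)&(-P[...,2]<.02)
for lo in np.arange(.01,.1,.01):
    q=m&(P[...,0]>lo)&(P[...,0]<lo+.01)
    if q.sum()>3:print(round(lo+.005,3),q.sum(),np.round([np.median(P[q][:,1]),np.median(P[q][:,2]),P[q][:,0].min()],4))
cv2.imwrite('pics/w5.png',cv2.resize(im[150:300,200:370],None,fx=4,fy=4,interpolation=2))
E
```

```text
t 12.62 p [ 0.4524 -0.0804  0.2144] yaw_y -63.18 z [-0.001  0.    -1.   ] F [ 0.41 -0.01 -0.46] open 0.511 g 30.0 j [-24.   19.5 106.5  -0.   54.   39.1]
0.015 209 [ 0.001  -0.0079  0.012 ]
0.025 261 [ 0.0009 -0.01    0.02  ]
0.035 380 [ 0.0008 -0.0115  0.03  ]
0.045 336 [ 0.0009 -0.0028  0.04  ]
0.055 336 [ 0.0009 -0.0014  0.05  ]
0.065 346 [0.0005 0.0001 0.06  ]
0.075 351 [0.0009 0.0017 0.0701]
0.085 388 [0.0008 0.0032 0.08  ]
0.095 394 [0.0008 0.0047 0.09  ]
```

View pics/w5.png

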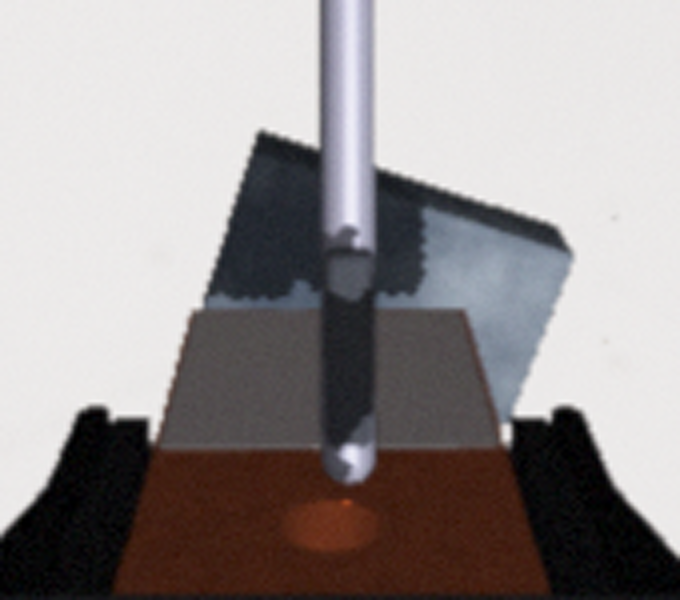

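Close crop: the wire tip is at crop (349,480) and the hole at (330,525), so the wire is about 1.7 mm to tool +y of the hole and the height matches. I'll correct, then enter slowly along the slope.

Emit:
send_rows([
  [255,0,0.0017,-0.0003,0],
  [255,0,0,0,0],
  [255,0.003,0,0.0003,0],
  [255,0.003,0,0.0004,0],
  [255,0.003,0,0.0005,0],
  [255,0.003,0,0.0004,0],
  [255,0,0,0,0],
])

```text
time_s: 13.25
position: [0.4649, -0.0766, 0.2132]
tcp_rot: [[0.893, 0.451, 0.001], [0.451, -0.893, -0.0], [0.0, 0.0, -1.0]]
force: [0.2, 0.4, -0.3]
opening: 0.511
grasp_force: 30.0
```

```bash
cat > chk.py <<'E'
from h import *
s=st();R=np.array(s['tcp_rot']);p=np.array(s['position']);print('Ftool',np.round(R.T@np.array(s['force']),2),'M',np.round(s['moment'],2))
c=calibration('wrist');im,d=capture('wrist');P=(cloud('wrist',d,c)-p)@R
m=(P[...,0]>.01)&(P[...,0]<.09)&(abs(P[...,1])<.015)&(abs(P[...,2])<.03)
for lo in (.01,.02,.03,.04,.06,.07):
    q=m&(P[...,0]>lo)&(P[...,0]<lo+.01)
    if q.sum()>3:print(round(lo+.005,3),q.sum(),np.round([np.median(P[q][:,1]),np.median(P[q][:,2])],4))
r=im[255:305,240:330,2].astype(int)
cv2.imwrite('pics/last.png',cv2.resize(im[150:300,200:370],None,fx=4,fy=4,interpolation=2))
E
python3 chk.py
```

```text
t 13.25 p [ 0.4649 -0.0766  0.2132] yaw_y -63.19 z [ 0.001 -0.    -1.   ] F [ 0.15  0.42 -0.29] open 0.511 g 30.0 j [-23.   20.4 105.1   0.   54.4  40.2]
Ftool [ 0.32 -0.3   0.29] M [-0.11  0.14 -0.04]
0.015 250 [-0.0012 -0.0117]
0.025 399 [-0.0016 -0.0056]
0.035 325 [-0.0012 -0.0034]
0.045 332 [-0.0014 -0.002 ]
0.065 344 [-0.0014  0.0011]
0.075 346 [-0.0012  0.0025]
```

No contact, and the tip is now inside the hole. Small centring correction, then continue along the wire and watch the force.

Emit:
send_rows([
  [255,0,-0.0007,-0.001,0],
  [255,0.0025,0,0.0004,0],
  [255,0.0025,0,0.0004,0],
  [255,0.0025,0,0.0004,0],
  [255,0.0025,0,0.0003,0],
])

```text
time_s: 13.72
position: [0.4722, -0.0719, 0.2129]
tcp_rot: [[0.892, 0.451, -0.002], [0.451, -0.892, -0.001], [-0.002, -0.0, -1.0]]
force: [-3.2, -1.8, 4.4]
opening: 0.514
grasp_force: 30.0
```

```bash
python3 chk.py
```

```text
t 13.72 p [ 0.4722 -0.0719  0.2129] yaw_y -63.17 z [-0.002 -0.001 -1.   ] F [-3.16 -1.76  4.4 ] open 0.514 g 30.0 j [-2.200e+01  2.100e+01  1.042e+02 -1.000e-01  5.490e+01  4.120e+01]
Ftool [-3.62  0.14 -4.4 ] M [-0.4   0.66 -0.08]
0.015 359 [-0.0008 -0.0118]
0.025 293 [-0.0008 -0.004 ]
0.035 302 [-0.0008 -0.0026]
0.045 305 [-0.0008 -0.0012]
0.065 338 [-0.0006  0.0018]
0.075 343 [-0.0008  0.0032]
```

View pics/last.png

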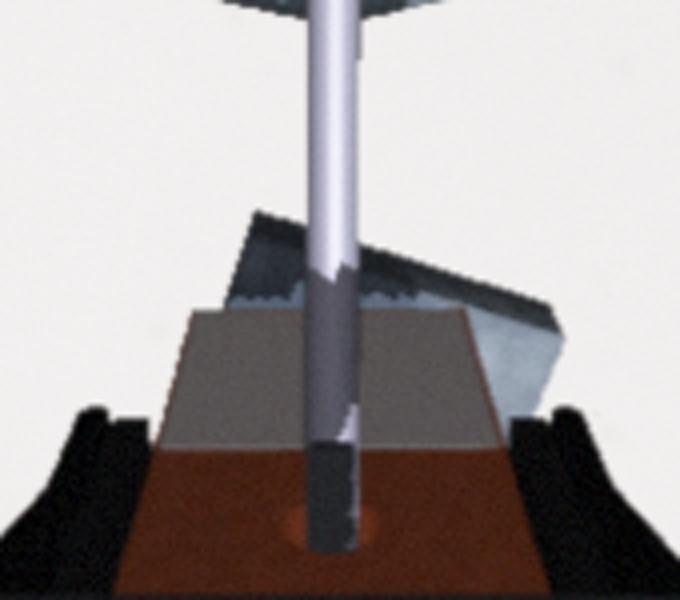

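The wire is through the hole at crop (332,525). The keeper now meets the hole's upper edge: 3.6 N inward, 4.4 N up. I'll go on in gentle steps, about 1 mm higher.

Emit:
send_rows([
  [255,0,0,-0.001,0],
  [255,0.002,0,0.0003,0],
  [255,0.002,0,0.0003,0],
  [255,0.002,0,0.0003,0],
])

```text
time_s: 14.1
position: [0.4782, -0.069, 0.2129]
tcp_rot: [[0.893, 0.451, -0.0], [0.451, -0.893, -0.0], [-0.0, 0.0, -1.0]]
force: [-3.4, -0.9, 2.2]
opening: 0.514
grasp_force: 30.0
```

Emit:
send_rows([
  [255,0.002,0,0.0003,0],
  [255,0.002,0,0.0003,0],
  [255,0.002,0,0.0003,0],
])

```text
time_s: 14.35
position: [0.4838, -0.0661, 0.2119]
tcp_rot: [[0.893, 0.451, 0.0], [0.451, -0.893, 0.0], [0.0, 0.0, -1.0]]
force: [-2.3, -0.6, 2.3]
opening: 0.509
grasp_force: 30.0
```

```bash
python3 chk.py
```

```text
t 14.35 p [ 0.4838 -0.0661  0.2119] yaw_y -63.21 z [ 0.  0. -1.] F [-2.32 -0.64  2.32] open 0.509 g 30.0 j [-20.9  21.8 102.9   0.   55.3  42.3]
Ftool [-2.36 -0.47 -2.33] M [-0.26  0.46 -0.01]
0.015 303 [-0.0012 -0.0045]
0.025 318 [-0.0008 -0.0031]
0.035 323 [-0.0012 -0.0015]
0.045 326 [-0.0008 -0.0001]
0.065 340 [-0.0008  0.003 ]
0.075 1101 [-0.0008  0.0005]
```

Emit:
send_rows([
  [255,0.0022,0,0.0003,0],
  [255,0.0022,0,0.0003,0],
  [255,0.0022,0,0.0004,0],
  [255,0.0022,0,0.0003,0],
])

```text
time_s: 14.73
position: [0.4917, -0.0621, 0.2106]
tcp_rot: [[0.893, 0.451, 0.0], [0.451, -0.893, 0.0], [0.001, 0.0, -1.0]]
force: [-0.1, -0.1, -1.1]
opening: 0.513
grasp_force: 30.0
```

Emit:
send_rows([
  [255,0.0022,0,0.0003,0],
  [255,0.0022,0,0.0004,0],
  [255,0.0022,0,0.0003,0],
  [255,0.0022,0,0.0003,0],
  [255,0,0,0,0],
])

```text
time_s: 15.15
position: [0.4997, -0.0581, 0.2092]
tcp_rot: [[0.893, 0.451, 0.0], [0.451, -0.893, 0.0], [0.0, 0.0, -1.0]]
force: [0.1, -0.1, -1.1]
opening: 0.516
grasp_force: 30.0
```

```bash
python3 chk.py
```

```text
t 15.15 p [ 0.4997 -0.0581  0.2092] yaw_y -63.2 z [ 0.  0. -1.] F [ 0.14 -0.09 -1.08] open 0.516 g 30.0 j [-19.4  23.1 101.1   0.   55.8  43.8]
Ftool [0.09 0.14 1.08] M [-0.06  0.16 -0.  ]
0.015 305 [-0.0012 -0.0045]
0.025 316 [-0.0008 -0.0031]
0.035 321 [-0.0012 -0.0014]
0.045 324 [-0.0008 -0.    ]
0.065 1809 [ 0.    -0.005]
0.075 2064 [-0.     -0.0064]
```

The keeper has been passed: force is back to about zero at r=88 mm. Now lower gently until the wire takes the tile.

Emit:
send_rows([
  [255,0,0,0.0012,0],
  [255,0,0,0.0012,0],
  [255,0,0,0.0008,0],
  [255,0,0,0,0],
])

```text
time_s: 15.53
position: [0.4991, -0.0584, 0.2061]
tcp_rot: [[0.893, 0.451, -0.0], [0.451, -0.893, 0.0], [-0.0, -0.0, -1.0]]
force: [-0.9, 0.3, 0.4]
opening: 0.513
grasp_force: 30.0
```

Emit:
send_rows([
  [255,0,0,0.0005,0],
  [255,0,0,0.0003,0],
  [255,0,0,0,0],
])

```text
time_s: 15.78
position: [0.4992, -0.0584, 0.2058]
tcp_rot: [[0.893, 0.451, 0.0], [0.451, -0.893, -0.0], [0.0, 0.0, -1.0]]
force: [-1.6, 0.3, 4.0]
opening: 0.512
grasp_force: 30.0
```

The wire bears the tile at 4 N. Open slowly, then retreat straight up.

Emit:
send_rows([
  [255,0,0,-0.0003,0],
  [124,0,0,0,0],
  [120,0,0,0,0],
  [116,0,0,0,0],
  [112,0,0,0,0],
  [105,0,0,0,0],
  [95,0,0,0,0],
  [80,0,0,0,0],
  [70,0,0,0,0],
  [70,0,0,0,0],
  [70,0,0,0,0],
])

```text
time_s: 16.7
position: [0.4992, -0.0583, 0.2056]
tcp_rot: [[0.893, 0.451, 0.0], [0.451, -0.893, -0.0], [0.0, 0.0, -1.0]]
force: [-0.7, -0.6, 0.3]
opening: 0.717
grasp_force: 0.0
```

```bash
python3 chk.py
```

```text
t 16.7 p [ 0.4992 -0.0583  0.2056] yaw_y -63.21 z [ 0. -0. -1.] F [-0.69 -0.55  0.32] open 0.717 g 0.0 j [-19.4  23.4 101.3  -0.   55.3  43.8]
Ftool [-0.87  0.18 -0.32] M [-0.07  0.13 -0.01]
0.015 321 [-0.0012 -0.0082]
0.025 320 [-0.001  -0.0066]
0.035 329 [-0.0008 -0.0052]
0.045 334 [-0.001  -0.0037]
0.065 1868 [-0.     -0.0084]
0.075 2163 [-0.0001 -0.0099]
```

View pics/last.png

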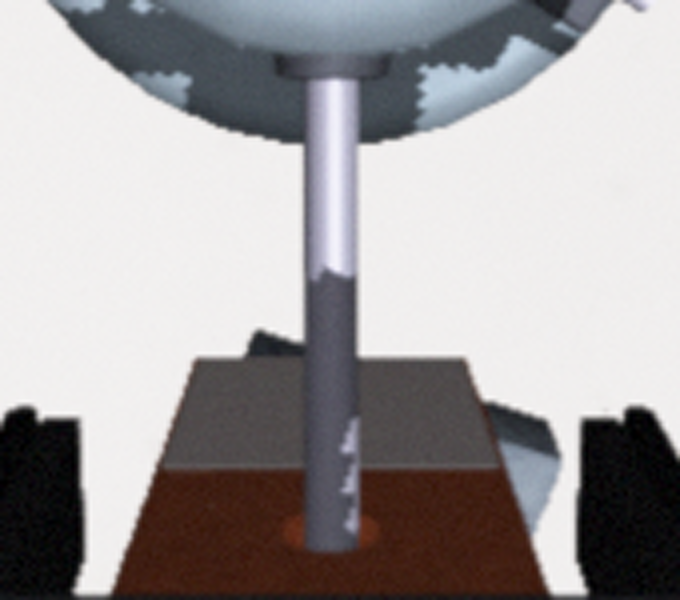

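The tile hangs on the wire by itself, with free gaps to both fingers at crop (80,500) and (580,500). Retreat up and back, then check it.

Emit:
send_rows([
  [70,0,0,-0.005,0],
  [70,0,0,-0.01,0],
  [70,0,0,-0.015,0],
  [70,0,0,-0.02,0],
  [70,0,0,-0.02,0],
  [70,0,0,-0.02,0],
  [70,0,0,-0.02,0],
  [70,0,0,-0.02,0],
  [70,-0.015,0,0,0],
  [70,-0.015,0,0,0],
  [70,-0.015,0,0,0],
  [70,-0.015,0,0,0],
  [70,-0.015,0,0,0],
  [70,0,0,0,0],
  [70,0,0,0,0],
  [70,0,0,0,0],
  [70,0,0,0,0],
  [70,0,0,0,0],
  [70,0,0,0,0],
  [70,0,0,0,0],
])

```text
time_s: 18.42
position: [0.4326, -0.0919, 0.3355]
tcp_rot: [[0.892, 0.451, -0.0], [0.451, -0.892, 0.0], [-0.0, -0.0, -1.0]]
force: [0.1, 0.5, -0.4]
opening: 0.729
grasp_force: 0.0
```

```bash
python3 rot.py w6; python3 - <<'E'
from h import *
c=calibration('wrist');_,d=capture('wrist');P=cloud('wrist',d,c)
D=P[...,:2]-np.array([.5777,-.018]);t=np.radians(-153.2);u=np.array([np.cos(t),np.sin(t)]);r=D@u;l=D@np.array([-u[1],u[0]])
for a in np.arange(.078,.13,.004):
    q=(r>a)&(r<a+.004)&(abs(l)<.003)&(P[...,2]>.19);q2=(r>a)&(r<a+.004)&(abs(abs(l)-.015)<.006)&(P[...,2]>.19)
    print(round(a+.002,3),np.round(np.nanmax(P[q][:,2]),4) if q.any() else '',np.round(np.nanmax(P[q2][:,2]),4) if q2.any() else '-')
E
```

```text
t 18.42 p [ 0.4326 -0.0919  0.3355] yaw_y -63.18 z [-0.  0. -1.] F [ 0.15  0.48 -0.42] open 0.729 g 0.0 j [-26.5   8.8  99.    0.   72.2  36.6]
crown ((0.5630008578300476, -0.025060145184397697), 0.02846774086356163)
0.05 120 0.2105 3.68
0.06 120 0.2119 3.34
0.07 112 0.2134 3.38
0.08 202 0.2292 3.63
0.09 815 0.2305 3.62
0.1 126 0.218 3.44
0.11 111 0.2254 3.27
0.12 51 0.2238 3.64
0.08 0.2167 -
0.084 0.2322 0.2322
0.088 0.2318 0.2328
0.092 0.2321 0.2323
0.096 0.2194 0.1934
0.1 0.2281 -
0.104 0.2282 -
0.108 0.2278 -
0.112 0.2271 -
0.116 0.2256 -
0.12 0.2251 -
0.124 0.2241 -
0.128 0.4076 0.4085
```

View pics/w6.png

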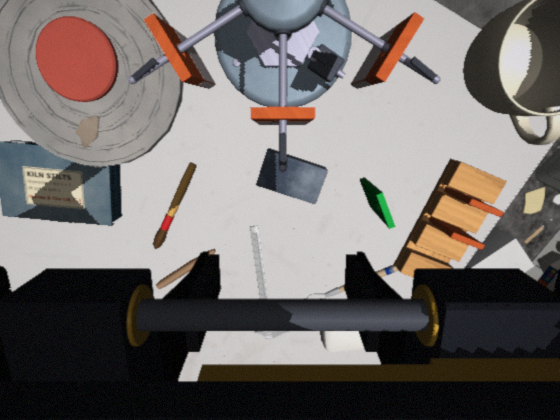

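The tile hangs at (283,114), 84–92 mm from the axis with its top at 0.232 m. The keeper is sprung up again behind it (0.228 m at r=100–104 mm), the rack blanks are untouched, and the robot is clear.

```bash
python3 -c "
from rig import *
print(hand_in())"
```

```text
the job is handed in; nothing more can be done
None
```

I turned the carousel one stop clockwise, so the empty hook faced the robot. The glazed tile now hangs on it by itself, past the sprung-up keeper, and the job was handed in after about 18 s of the 67 s allowed; the hand-in gave no verdict.

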